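Clamp a round steel slug in the specimen vise

ROBOT

A 6-joint arm with a two-finger parallel gripper is mounted at the origin on the work surface. World frame = base frame: x ahead of the robot, y to its left, z up, the work surface at z = 0. Lengths are in mm, angles in rad, forces in N, time in s.
With the tool pointing down it reaches from about 350 to 975 mm from the base axis. Payload 7.1 kg.
Tool frame: the origin (TCP) lies on the mounting face of the last link; the fingertips stand 182 mm ahead of it and the grasp point (between the pads) lies 163 mm ahead of it (ctrl.tcp_to_tips is the distance from the TCP to the fingertips, in mm); z points along the fingers, y is the direction in which the jaws open and shut (so a half turn about z gives the same grasp; the last joint's range is limited). The gripper opens to 88 mm and grips with 3 to 60 N. Pads are 20 mm wide; open, the fingers measure 115 mm over their backs; the gripper's body (75 mm by 178 mm) begins 61 mm behind the grasp point.
Start: joints at [1.241, 0.423, 1.63, -0, 1.089, -0.019], TCP at [191.106, 595.05, 404.675] pointing down, gripper open.
Joint ranges: [-3, 3], [-0.9, 2.11], [0.09, 2.58], [-1.31, 4.45], [0.11, 2.69], [-2.54, 2.54]. Speed limits (rad/s): [2.39, 2.39, 3.01, 3.14, 3.14, 3.14].

INTERFACE

Orientations are given as a rotation vector (axis times angle).
In Python, from workcell import ctrl gives the robot as it stands. The module is installed in compiled form; this text tells all that it offers.
- The arm moves only by the tool send_rows, never from a script. Its argument "commands" is a list of rows, each an object with "translation": the shift along the world's x, y, z normalised to -1 to 1, where 1 is 0.1 m, a list of three; "twist": the turn, a rotation vector about the world's x, y, z normalised to -1 to 1, where 1 is 0.5 rad, a list of three. A call has exactly 10 rows; each row is the pose to reach, as a shift and turn from the pose commanded when the call began; what a row does not reach only later rows make up. A row lasts 1/10 s, in which the tool goes at most 50 mm and 8.59 degrees, less where a joint would pass 70% of its speed; a pose out of reach is approached as far as the arm can. A call with a number of a shift or a turn outside -1 to 1 is refused whole. A call with a gripper value outside its range is refused whole. "grip" is the closure, from -1 (fully open) to 1 (shut), set as the call begins (left out, the last holds). The fingers move at their own pace and stop on an object; the grip force is fixed at half the most. Time passes only in rows, so rows that repeat a pose let the fingers close, or fill a call up. It gives the time, the measured TCP pose, the force and the opening at its end, in the units of the state.
- ctrl.get_obs(): the state, without advancing time (a new reading comes with each control period).
- ctrl.get_image(name): name is "scene" or "top"; returns a dict with "img" (420x560x3 uint8, red, green, blue), "intrinsics" (3x3 intrinsics, pixels), "cam_to_world" (4x4, takes a point from camera to world coordinates). Camera axes: x right, y down, z forward; pixel columns grow to the right and rows downward; lengths in mm; the calibration is good to about 2 mm. A picture is of the moment at which its call begins. There is no depth.
- ctrl.close_job(): hands the job in, once; it reports no verdict.
The state is a dict: "t": time; "qpos": joint angles; "qvel": joint speeds; "joint_torque": joint torques, N m; "ee_pos": TCP position; "orientation": TCP orientation; "ft_force": force on the tool from outside, world axes, zero at the start; "moment": the same for the moment, N m; "width": finger opening in mm.
Only numpy, scipy, OpenCV 4.12 (cv2) and the standard library are available. Lean on these libraries where they do the work, as an engineer would, in place of code of your own. Each camera call takes 0.05 s, during which the arm holds its last target. There are 200 camera calls.

TASK

Stand the tall round steel slug in the specimen vise, between the flat jaw and the V stop, and let go of it. Then turn the knurled thumbscrew clockwise until the jaw has seated firmly on the slug: stop as soon as the resistance rises clearly, without overtightening, and let go. Leave everything else where it is.

Things in the scene. Friction and masses are not known exactly. Their poses are not given: they have to be found in the camera images.
- slug: plain steel cylinder, 30 mm diameter, 45 mm tall, about 0.24 kg, standing upright on the bench; origin at the centre of its underside, z up. (Nearby stand a square steel bar and a flat grey puck, not wanted.)
- vise: specimen vise bolted to the bench: dark steel bed 220 x 80 x 22 mm, long along its x axis; origin at the centre of its underside. At its -x end a grey housing (60 x 56 mm, top 52 mm above the bench) carries the thumbscrew. On the bed, towards +x, follow the sliding flat jaw, the open space for the slug and the fixed V stop; jaw and stop stand 16 mm above the bed, 44 and 60 mm wide
- vise_seat (a point): point on top of the bed (22 mm above the bench) where the slug goes, axes as the vise. With the jaw fully back its face is 17.5 mm to the -x side of this point; the V stop touches a 30 mm slug standing 2.5 to 7 mm to the +x side of it (bolted differently from day to day, not reported). A slug set within 2 mm of this point stands free of both
- jaw: sliding jaw, steel block 34 x 44 x 16 mm; origin at the centre of its underside, on the bed; its flat clamping face is 17 mm to its +x side; it moves along the vise's +x as the screw is tightened
- screw_head (a point): centre of the thumbscrew's knurled steel head, an upright cylinder 32 mm diameter, 28 mm high, from 66 to 94 mm above the bench; this point is 80 mm above the bench on the vertical screw axis, 105 mm to the -x side of vise_seat
- square_bar: bystander: square steel bar 30 x 30 x 45 mm, origin at the centre of its underside
- puck: bystander: flat grey resin puck, 45 mm diameter, 18 mm high, origin at the centre of its underside
- tape_roll: bystander: roll of blue tape, 90 mm diameter, 24 mm high, origin at the centre of its underside
- suspension: bystander: white bottle 56 mm diameter, 150 mm tall, origin at the centre of its underside
- beaker: bystander: white beaker 64 mm diameter, 85 mm tall, origin at the centre of its underside
- screwdriver: bystander: screwdriver lying on the bench
- screw: the quick-acting thumbscrew, origin on its axis 52 mm above the bench. Clockwise from above tightens; 1 rad moves the jaw 3 mm. It starts fully back and needs 1.6 to 3.7 rad: two or three grasps. Free, it drags with 0.05 N m; once the jaw seats on the slug the torque climbs with angle: 0.2 to 0.3 N m is firmly seated, above 0.33 the slug is overloaded. Let go, it springs back slightly and stays
Things that resemble listed ones, but are neither listed nor needed, are in the scene too. What is shaped like the vise but brown or purple is not meant.

How it is judged:
By the outcome, as a careful person would: the job done as asked, in the order asked, and still so for the second after the job is handed in, with the robot touching nothing.
It also fails if it takes over 72 s, if anything falls off the work surface, if the arm or the gripper's body presses on something with over 40 N, if the wrist force passes 120 N, or if a joint passes its speed limit or range.

## Working session

There is one attempt and no reset: what is moved stays moved. The work goes in short steps, Python scripts to look and compute and a tool call to move; the robot and the scene stay as the last step left them, time stands still between calls to the robot, and variables do not carry over. Pictures are saved under pics/ and viewed, about 8 in all and at most 12, crops included, and the job is handed in when it is done.

Besides the shell and the picture viewer there is one more tool, called after "Request:" as name(argument=value, ...), one argument or row to a line, values as JSON. send_rows: Moves the arm, as the interface text tells. Its arguments: {"type":"object","properties":{"commands":{"type":"array","items":{"type":"object","properties":{"translation":{"type":"array","items":{"type":"number"}},"twist":{"type":"array","items":{"type":"number"}}}}},"grip":{"type":"number"}},"required":["commands"]}

```bash
mkdir -p pics
cat > h.py <<'E'
import numpy as np, cv2
from workcell import ctrl
def shot(n):
    d=ctrl.get_image(n); return d["img"],np.array(d["intrinsics"],float),np.array(d["cam_to_world"],float)
def ray(K,T,u,v,z):
    d=T[:3,:3]@np.linalg.inv(K)@np.array([u,v,1.]); o=T[:3,3]
    return o+d*(z-o[2])/d[2]
def proj(K,T,p):
    c=T[:3,:3].T@(np.asarray(p,float)-T[:3,3]); q=K@c; return q[:2]/q[2]
def save(f,img): cv2.imwrite(f,cv2.cvtColor(img,cv2.COLOR_RGB2BGR))
E
python3 - <<'E'
from h import *
for n in("top","scene"):
    i,K,T=shot(n); save(f"pics/{n}0.png",i); np.savez(f"{n}0.npz",i=i,K=K,T=T); print(n,K.round(1).tolist(),T.round(3).tolist())
o=ctrl.get_obs(); print(o, ctrl.tcp_to_tips)
E
```

```text
top [[461.6, 0.0, 282.9], [0.0, 461.6, 211.5], [0.0, 0.0, 1.0]] [[-0.007, -0.995, 0.096, 339.069], [-1.0, 0.007, -0.003, 11.631], [0.002, -0.096, -0.995, 1374.08], [0.0, 0.0, 0.0, 1.0]]
scene [[449.4, 0.0, 271.2], [0.0, 449.4, 214.9], [0.0, 0.0, 1.0]] [[0.458, 0.591, -0.664, 1249.46], [0.889, -0.302, 0.345, -414.29], [0.003, -0.748, -0.664, 851.425], [0.0, 0.0, 0.0, 1.0]]
{'t': 0.1, 'qpos': array([ 1.24097770e+00,  4.23787954e-01,  1.63057582e+00, -6.58367655e-05,
        1.08855791e+00, -1.90123716e-02]), 'qvel': array([-0.00075678, -0.00136669, -0.00179976,  0.00052639, -0.00074042,
       -0.00022278]), 'joint_torque': array([ 3.63562212e-04, -5.45615208e+01, -2.74325967e+01,  6.46313815e-02,
        1.87738583e-02, -5.11022256e-05]), 'ee_pos': array([191.05656001, 594.83903986, 403.97939215]), 'orientation': array([-4.86176277e-01, -3.10356963e+00,  2.07174342e-03]), 'ft_force': array([-0.26658239,  0.21660761, -0.59189339]), 'moment': array([-0.00850368,  0.00321455, -0.01519746]), 'width': 87.87307468825047} 182.0
```

View pics/top0.png

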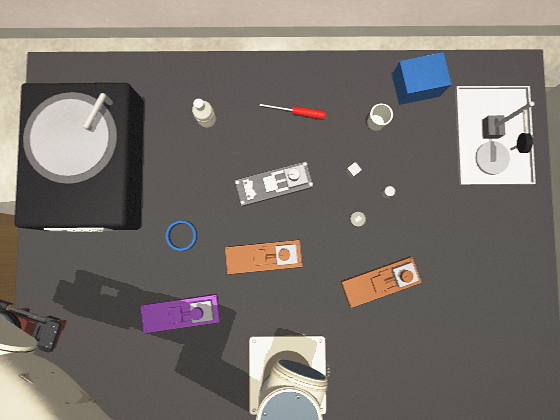

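View pics/scene0.png

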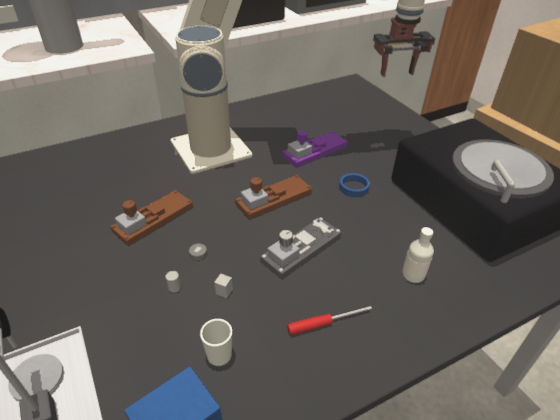

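Top view: the grey vise is at (274,184), with its screw at (293,174) and the V stop on the left. The brown and purple look-alikes at (263,257), (382,281) and (180,313) are not meant. The slug candidates are (390,191), small and round; (354,169), the square bar; and (358,219), a wider flat disc (the puck). (390,191) fits the slug, and I'll confirm it in a crop.

Run:
```python
from h import *
a=np.load("top0.npz");i=a["i"]
b=np.load("scene0.npz");j=b["i"]
A=cv2.resize(i[150:235,225:405],None,fx=4.4,fy=4.4,interpolation=cv2.INTER_CUBIC)[:, :792]
B=cv2.resize(j[210:300,150:350],None,fx=2.5,fy=2.5,interpolation=cv2.INTER_CUBIC)
B=cv2.copyMakeBorder(B,0,0,0,A.shape[1]-B.shape[1],cv2.BORDER_CONSTANT)
save("pics/c1.png",np.vstack([A,B])); print(A.shape,B.shape)
```

```text
(374, 792, 3) (225, 792, 3)
```

View pics/c1.png

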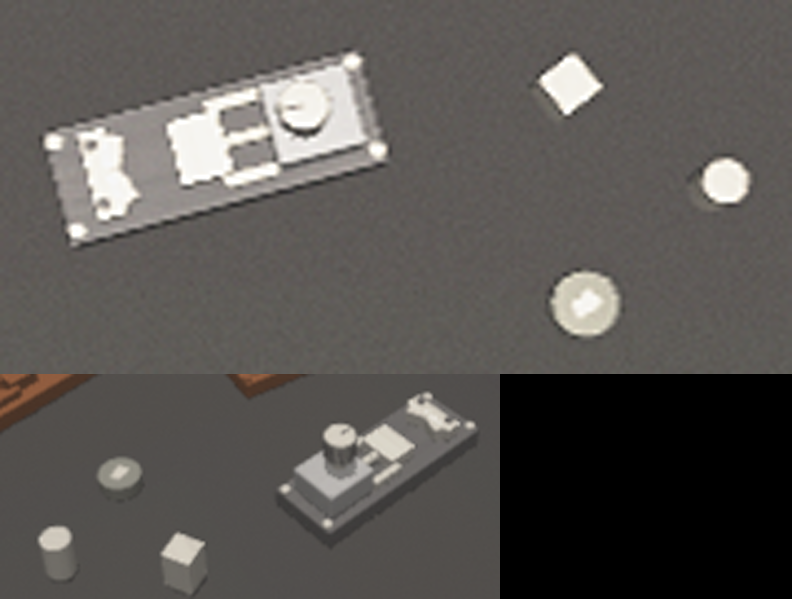

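The crop confirms it: the plain upright cylinder at top (390,191) / scene (173,281) is the slug. The square bar has corners and the puck is wide and flat. The vise's +x points left in the top view, away from the screw.

```bash
cat > m.py <<'E'
from h import *
def tri(ps):
    A=np.zeros((3,3));b=np.zeros(3)
    for K,T,u,v in ps:
        d=T[:3,:3]@np.linalg.inv(K)@np.array([u,v,1.]);d/=np.linalg.norm(d);P=np.eye(3)-np.outer(d,d);A+=P;b+=P@T[:3,3]
    return np.linalg.solve(A,b)
E
python3 - <<'E'
from m import *
a=np.load("top0.npz");K,T=a["K"],a["T"];g=cv2.cvtColor(a["i"],cv2.COLOR_RGB2GRAY)
b=np.load("scene0.npz");K2,T2=b["K"],b["T"];g2=cv2.cvtColor(b["i"],cv2.COLOR_RGB2GRAY)
def comps(g,th,x0,y0,x1,y1):
    S=4; c=cv2.resize(g[y0:y1,x0:x1],None,fx=S,fy=S,interpolation=cv2.INTER_CUBIC)
    n,l,s,ce=cv2.connectedComponentsWithStats((c>th).astype(np.uint8))
    return [((ce[k]+.5)/S-.5+[x0,y0],s[k,4]/16,s[k,2:4]/S) for k in range(1,n) if s[k,4]>60]
for nm,th,z in (("top",170,None),):
    for c,ar,wh in comps(g,th,225,150,405,235): print(c.round(2),ar,wh,[ray(K,T,*c,z)[:2].round(1).tolist() for z in (22,38,45,94)])
# bed outline
m=(cv2.resize(g[150:215,225:325],None,fx=4,fy=4,interpolation=cv2.INTER_CUBIC)>92).astype(np.uint8)
m=cv2.morphologyEx(m,cv2.MORPH_OPEN,np.ones((5,5)))
cs=max(cv2.findContours(m,0,2)[0],key=cv2.contourArea)
pts=np.array([ray(K,T,(p[0]+.5)/4-.5+225,(p[1]+.5)/4-.5+150,22)[:2] for p in cs[:,0]],np.float32)
print("bed",cv2.minAreaRect(pts))
# slug top-face in scene: bright top
for c,ar,wh in comps(g2,150,150,210,350,300): print("sc",c.round(2),ar,wh,[ray(K2,T2,*c,z)[:2].round(1).tolist() for z in (22,38,45,94)])
E
```

```text
[286.08 178.03] 662.6875 [46.   30.25] [[569.0, -2.1], [566.3, -2.0], [565.1, -1.9], [556.8, -1.4]]
[354.11 168.57] 107.0 [14.  13.5] [[596.1, -204.4], [593.1, -201.8], [591.7, -200.7], [582.4, -192.9]]
[248.78 188.69] 175.875 [14.75 21.25] [[537.9, 108.4], [535.5, 107.2], [534.5, 106.7], [527.3, 103.2]]
[236.95 181.8 ] 14.5625 [4.5 4. ] [[558.7, 143.4], [556.1, 141.8], [554.9, 141.2], [547.0, 136.4]]
[310.2  183.65] 14.4375 [4.25 4.5 ] [[551.7, -73.4], [549.2, -72.4], [548.1, -71.9], [540.4, -68.8]]
[389.44 190.7 ] 81.125 [10.25 10.  ] [[529.1, -307.4], [526.9, -303.7], [525.9, -302.0], [519.0, -290.4]]
[242.24 201.9 ] 13.6875 [4.75 3.75] [[498.7, 127.7], [496.8, 126.3], [496.0, 125.7], [490.2, 121.5]]
[357.58 218.57] 161.0625 [14.75 14.  ] [[447.1, -211.3], [445.8, -208.7], [445.3, -207.6], [441.3, -199.5]]
bed ((555.4638671875, 34.68981170654297), (82.68389892578125, 226.2179718017578), 14.906632423400879)
sc [320.54 218.44] 6.9375 [3.5  2.75] [[495.1, 130.7], [509.6, 120.2], [516.0, 115.6], [560.6, 83.4]]
sc [322.01 225.92] 124.625 [21.25 14.  ] [[522.7, 118.2], [536.7, 107.9], [
[... 169 characters left out ...]
.5 ] [[539.4, 12.5], [553.1, 4.2], [559.1, 0.6], [601.1, -24.6]]
sc [197.28 248.89] 38.875 [8.75 7.  ] [[450.5, -212.3], [465.9, -216.2], [472.6, -217.9], [519.8, -229.8]]
sc [304.25 249.06] 34.875 [11.    8.25] [[575.8, 31.3], [588.8, 22.7], [594.5, 18.9], [634.3, -7.4]]
sc [263.76 255.37] 9.6875 [4.   3.25] [[548.3, -70.9], [561.8, -77.5], [567.8, -80.4], [609.2, -100.7]]
sc [280.55 269.28] 10.0625 [3.75 3.5 ] [[608.7, -55.2], [621.0, -62.1], [626.4, -65.1], [664.3, -86.3]]
sc [171.55 275.38] 93.8125 [12.75  9.5 ] [[506.0, -298.4], [520.3, -300.7], [526.6, -301.6], [570.5, -308.5]]
sc [222.52 279.6 ] 128.625 [17.   12.75] [[574.3, -194.2], [587.3, -198.4], [593.0, -200.3], [632.9, -213.3]]
```

Run:
```python
from m import *
a=np.load("top0.npz");K,T=a["K"],a["T"];b=np.load("scene0.npz");K2,T2=b["K"],b["T"]
ex=np.array([-.255,.967]);ey=np.array([-.967,-.255]);C=np.array([554.7,35.2])
def loc(p): return np.round([(p[:2]-C)@ex,(p[:2]-C)@ey],1)
f=lambda x,y:(225+x/4.4-.4,150+y/4.4-.4)
for n,x,y,z in(("head",304,106,94),("jawf",174.5,153,38),("jawc1",167,122,38),("jawc2",182,184,38),("housFL",262,88,52),("housBL",280,165,52),("housFR",353,67,52),("housBR",369,145,52)):
    p=ray(K,T,*f(x,y),z);print(n,p.round(1),loc(p))
h=(150+340/2.5-.3,210+(431.5-374)/2.5-.3);print("scene head",ray(K2,T2,*h,94),loc(ray(K2,T2,*h,94)))
for x,y,z,n in ((387,425,38,'jaw top corner?'),(413,442,38,'jaw')):
    q=ray(K2,T2,150+x/2.5-.3,210+(y-374)/2.5-.3,z);print(n,q,loc(q))
def big(i,K,T,p,r,s):
    u,v=proj(K,T,p);u0,v0=int(u)-r,int(v)-r;return cv2.resize(i[v0:v0+2*r,u0:u0+2*r],None,fx=s,fy=s,interpolation=cv2.INTER_CUBIC),(u0,v0)
A,o1=big(a["i"],K,T,(554,35,40),40,5);B,o2=big(b["i"],K2,T2,(554,35,40),40,5);print(o1,o2)
A=cv2.LUT(A,(255*(np.arange(256)/255)**2).astype(np.uint8))
save("pics/c2.png",np.hstack([A,B]))
```

```text
head [569.  -22.8  94. ] [-59.8   1. ]
jawf [548.  62.  38.] [27.6 -0.3]
jawc1 [568.8  66.9  38. ] [ 27.1 -21.8]
jawc2 [527.1  57.1  38. ] [28.2 21.1]
housFL [588.7   3.6  52. ] [-39.2 -24.8]
housBL [537.3  -7.8  52. ] [-37.2  27.8]
housFR [602.4 -56.6  52. ] [-100.9  -22.7]
housBR [550.2 -66.5  52. ] [-97.2  30.2]
scene head [566.06705995 -19.5475394   94.        ] [-55.8   3. ]
jaw top corner? [529.39383854  58.3477457   38.        ] [28.8 18.6]
jaw [563.67237905  69.34134844  38.        ] [ 30.7 -17.4]
(233, 142) (261, 198)
```

View pics/c2.png

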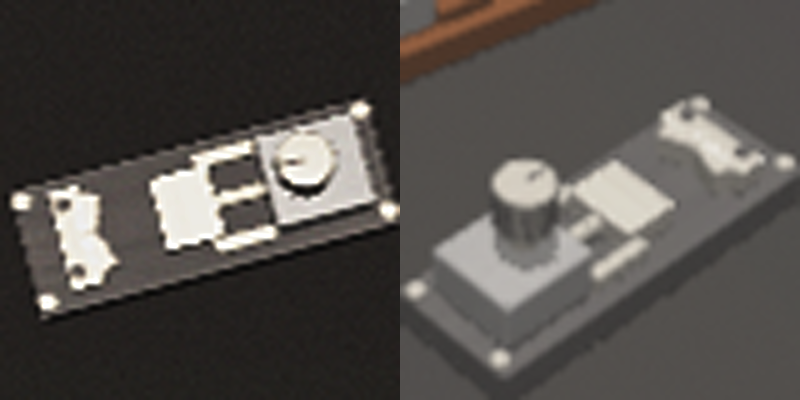

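The slug agrees in both views at (526,-302). Vise: bed centre (554.7,35.2), +x at 104.8°, and the seat about 45–46 mm along it, near (543,79). The screw is near (569.5,-22.5). I'll grip across the vise, with tool y at 14.8°, so I move towards the slug and turn -1.0 rad on the way.

Request:
send_rows(
  commands=[
    {"translation": [0.1,-0.1,0],"twist": [0,0,-0.067]},
    {"translation": [0.2,-0.2,0],"twist": [0,0,-0.134]},
    {"translation": [0.3,-0.3,0],"twist": [0,0,-0.2]},
    {"translation": [0.4,-0.4,0],"twist": [0,0,-0.267]},
    {"translation": [0.5,-0.5,0],"twist": [0,0,-0.334]},
    {"translation": [0.6,-0.6,0],"twist": [0,0,-0.4]},
    {"translation": [0.7,-0.7,0],"twist": [0,0,-0.467]},
    {"translation": [0.8,-0.8,0],"twist": [0,0,-0.534]},
    {"translation": [0.9,-0.9,0],"twist": [0,0,-0.6]},
    {"translation": [1,-1,0],"twist": [0,0,-0.668]},
  ],
  grip=-1,
)

```text
t: 1.1
ee_pos: [291.9, 494.2, 404.7]
orientation: [1.0, 2.978, 0.0]
ft_force: [-0.4, 0.3, -1.0]
width: 87.4
```

Request:
send_rows(
  commands=[
    {"translation": [0.1,-0.1,0],"twist": [0,0,-0.067]},
    {"translation": [0.2,-0.2,0],"twist": [0,0,-0.134]},
    {"translation": [0.3,-0.3,0],"twist": [0,0,-0.2]},
    {"translation": [0.4,-0.4,0],"twist": [0,0,-0.267]},
    {"translation": [0.5,-0.5,0],"twist": [0,0,-0.334]},
    {"translation": [0.6,-0.6,0],"twist": [0,0,-0.4]},
    {"translation": [0.7,-0.7,0],"twist": [0,0,-0.467]},
    {"translation": [0.8,-0.8,0],"twist": [0,0,-0.534]},
    {"translation": [0.9,-0.9,0],"twist": [0,0,-0.6]},
    {"translation": [1,-1,0],"twist": [0,0,-0.668]},
  ],
)

```text
t: 2.1
ee_pos: [391.9, 394.2, 404.7]
orientation: [-1.481, -2.771, -0.0]
ft_force: [-0.5, 1.0, 0.2]
width: 87.8
```

Request:
send_rows(
  commands=[
    {"translation": [0.1,-0.1,0],"twist": [0,0,-0.067]},
    {"translation": [0.2,-0.2,0],"twist": [0,0,-0.134]},
    {"translation": [0.3,-0.3,0],"twist": [0,0,-0.2]},
    {"translation": [0.4,-0.4,0],"twist": [0,0,-0.267]},
    {"translation": [0.5,-0.5,0],"twist": [0,0,-0.334]},
    {"translation": [0.6,-0.6,0],"twist": [0,0,-0.4]},
    {"translation": [0.7,-0.7,0],"twist": [0,0,-0.467]},
    {"translation": [0.8,-0.8,0],"twist": [0,0,-0.534]},
    {"translation": [0.9,-0.9,0],"twist": [0,0,-0.6]},
    {"translation": [1,-1,0],"twist": [0,0,-0.668]},
  ],
)

```text
t: 3.1
ee_pos: [491.9, 294.2, 404.7]
orientation: [-1.921, -2.486, 0.0]
ft_force: [-0.6, 0.3, 0.6]
width: 87.7
```

Request:
send_rows(
  commands=[
    {"translation": [0.01,-0.1,0],"twist": [0,0,0]},
    {"translation": [0.02,-0.2,0],"twist": [0,0,0]},
    {"translation": [0.03,-0.3,0],"twist": [0,0,0]},
    {"translation": [0.04,-0.4,0],"twist": [0,0,0]},
    {"translation": [0.04,-0.5,0],"twist": [0,0,0]},
    {"translation": [0.05,-0.6,0],"twist": [0,0,0]},
    {"translation": [0.06,-0.7,0],"twist": [0,0,0]},
    {"translation": [0.06,-0.8,0],"twist": [0,0,0]},
    {"translation": [0.07,-0.9,0],"twist": [0,0,0]},
    {"translation": [0.07,-1,0],"twist": [0,0,0]},
  ],
)

```text
t: 4.1
ee_pos: [498.2, 194.2, 404.7]
orientation: [1.917, 2.489, 0.0]
ft_force: [0.0, 0.3, -0.7]
width: 87.5
```

Request:
send_rows(
  commands=[
    {"translation": [0.01,-0.1,0],"twist": [0,0,0]},
    {"translation": [0.02,-0.2,0],"twist": [0,0,0]},
    {"translation": [0.03,-0.3,0],"twist": [0,0,0]},
    {"translation": [0.04,-0.4,0],"twist": [0,0,0]},
    {"translation": [0.04,-0.5,0],"twist": [0,0,0]},
    {"translation": [0.05,-0.6,0],"twist": [0,0,0]},
    {"translation": [0.06,-0.7,0],"twist": [0,0,0]},
    {"translation": [0.06,-0.8,0],"twist": [0,0,0]},
    {"translation": [0.07,-0.9,0],"twist": [0,0,0]},
    {"translation": [0.07,-1,0],"twist": [0,0,0]},
  ],
)

```text
t: 5.1
ee_pos: [505.2, 94.2, 404.7]
orientation: [1.917, 2.489, 0.0]
ft_force: [-0.6, 0.5, -0.2]
width: 88.1
```

Request:
send_rows(
  commands=[
    {"translation": [0.01,-0.1,0],"twist": [0,0,0]},
    {"translation": [0.02,-0.2,0],"twist": [0,0,0]},
    {"translation": [0.03,-0.3,0],"twist": [0,0,0]},
    {"translation": [0.04,-0.4,0],"twist": [0,0,0]},
    {"translation": [0.04,-0.5,0],"twist": [0,0,0]},
    {"translation": [0.05,-0.6,0],"twist": [0,0,0]},
    {"translation": [0.06,-0.7,0],"twist": [0,0,0]},
    {"translation": [0.06,-0.8,0],"twist": [0,0,0]},
    {"translation": [0.07,-0.9,0],"twist": [0,0,0]},
    {"translation": [0.07,-1,0],"twist": [0,0,0]},
  ],
)

```text
t: 6.1
ee_pos: [512.2, -5.8, 404.7]
orientation: [1.917, 2.489, 0.0]
ft_force: [0.0, 0.2, -1.3]
width: 87.8
```

Request:
send_rows(
  commands=[
    {"translation": [0.01,-0.1,0],"twist": [0,0,0]},
    {"translation": [0.02,-0.2,0],"twist": [0,0,0]},
    {"translation": [0.03,-0.3,0],"twist": [0,0,0]},
    {"translation": [0.04,-0.4,0],"twist": [0,0,0]},
    {"translation": [0.04,-0.5,0],"twist": [0,0,0]},
    {"translation": [0.05,-0.6,0],"twist": [0,0,0]},
    {"translation": [0.06,-0.7,0],"twist": [0,0,0]},
    {"translation": [0.06,-0.8,0],"twist": [0,0,0]},
    {"translation": [0.07,-0.9,0],"twist": [0,0,0]},
    {"translation": [0.07,-1,0],"twist": [0,0,0]},
  ],
)

```text
t: 7.1
ee_pos: [519.2, -105.8, 404.7]
orientation: [1.917, 2.489, 0.0]
ft_force: [0.4, 0.4, -0.8]
width: 87.7
```

Request:
send_rows(
  commands=[
    {"translation": [0.01,-0.1,-0.05],"twist": [0,0,0]},
    {"translation": [0.02,-0.2,-0.1],"twist": [0,0,0]},
    {"translation": [0.03,-0.3,-0.15],"twist": [0,0,0]},
    {"translation": [0.03,-0.4,-0.2],"twist": [0,0,0]},
    {"translation": [0.03,-0.5,-0.25],"twist": [0,0,0]},
    {"translation": [0.03,-0.6,-0.3],"twist": [0,0,0]},
    {"translation": [0.03,-0.7,-0.35],"twist": [0,0,0]},
    {"translation": [0.03,-0.8,-0.4],"twist": [0,0,0]},
    {"translation": [0.03,-0.9,-0.45],"twist": [0,0,0]},
    {"translation": [0.03,-1,-0.5],"twist": [0,0,0]},
  ],
)

```text
t: 8.1
ee_pos: [522.1, -205.8, 354.3]
orientation: [1.917, 2.489, 0.0]
ft_force: [0.4, -0.4, -1.0]
width: 88.0
```

Request:
send_rows(
  commands=[
    {"translation": [0.01,-0.1,-0.05],"twist": [0,0,0]},
    {"translation": [0.02,-0.2,-0.1],"twist": [0,0,0]},
    {"translation": [0.03,-0.3,-0.15],"twist": [0,0,0]},
    {"translation": [0.03,-0.4,-0.2],"twist": [0,0,0]},
    {"translation": [0.03,-0.5,-0.25],"twist": [0,0,0]},
    {"translation": [0.03,-0.6,-0.3],"twist": [0,0,0]},
    {"translation": [0.03,-0.7,-0.35],"twist": [0,0,0]},
    {"translation": [0.03,-0.8,-0.4],"twist": [0,0,0]},
    {"translation": [0.03,-0.96,-0.5],"twist": [0,0,0]},
    {"translation": [0.03,-0.96,-0.6],"twist": [0,0,0]},
  ],
)

```text
t: 9.1
ee_pos: [525.2, -302.9, 294.1]
orientation: [1.918, 2.486, -0.0]
ft_force: [0.2, 1.0, -1.5]
width: 87.8
```

Run:
```python
from h import *
o=ctrl.get_obs();print(o["ee_pos"],o["orientation"],o["qpos"])
i,K,T=shot("scene");t,K2,T2=shot("top")
def big(i,K,T,p,r,s):
    u,v=proj(K,T,p);u0,v0=int(u)-r,int(v)-r;print(u0,v0);return cv2.resize(i[v0:v0+2*r,u0:u0+2*r],None,fx=s,fy=s,interpolation=cv2.INTER_CUBIC)
save("pics/c3.png",np.hstack([big(i,K,T,(526,-302,80),50,4),big(t,K2,T2,(526,-302,80),50,4)]))
```

```text
[ 525.20150647 -302.90108503  294.09955358] [ 1.91804694e+00  2.48627588e+00 -1.78739698e-04] [-5.42705888e-01  5.37371543e-01  1.74198972e+00 -3.67938251e-04
  8.60800088e-01 -7.99081098e-01]
119 215
342 138
```

View pics/c3.png

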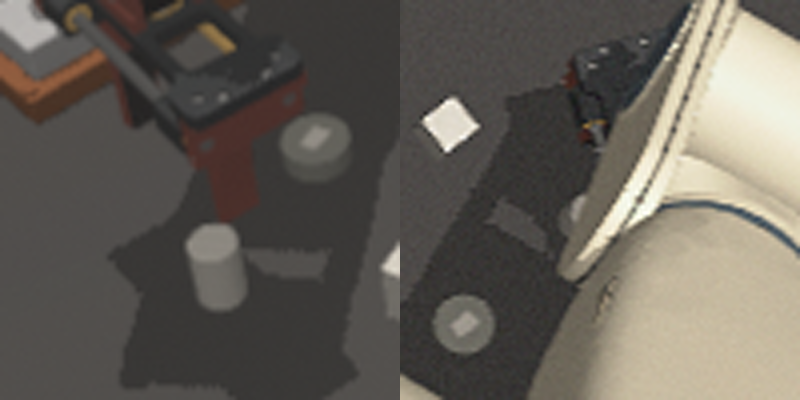

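Scene crop: the slug stands at (217,270) in the crop and the open near finger hangs beyond it at (235,200), clear of puck and bar. I'll descend and grip.

Request:
send_rows(
  commands=[
    {"translation": [0.01,0.01,-0.1],"twist": [0,0,0]},
    {"translation": [0.01,0.01,-0.2],"twist": [0,0,0]},
    {"translation": [0.01,0.01,-0.3],"twist": [0,0,0]},
    {"translation": [0.01,0.01,-0.4],"twist": [0,0,0]},
    {"translation": [0.01,0.01,-0.5],"twist": [0,0,0]},
    {"translation": [0.01,0.01,-0.6],"twist": [0,0,0]},
    {"translation": [0.01,0.01,-0.7],"twist": [0,0,0]},
    {"translation": [0.01,0.01,-0.8],"twist": [0,0,0]},
    {"translation": [0.01,0.01,-0.88],"twist": [0,0,0]},
    {"translation": [0.01,0.01,-0.92],"twist": [0,0,0]},
  ],
)

```text
t: 10.2
ee_pos: [525.9, -299.9, 201.6]
orientation: [-1.917, -2.488, 0.0]
ft_force: [0.9, -0.0, 0.7]
width: 87.6
```

Request:
send_rows(
  commands=[
    {"translation": [0,0,0],"twist": [0,0,0]},
    {"translation": [0,0,0],"twist": [0,0,0]},
    {"translation": [0,0,0],"twist": [0,0,0]},
    {"translation": [0,0,0],"twist": [0,0,0]},
    {"translation": [0,0,0],"twist": [0,0,0]},
    {"translation": [0,0,0],"twist": [0,0,0]},
    {"translation": [0,0,0],"twist": [0,0,0]},
    {"translation": [0,0,0],"twist": [0,0,0]},
    {"translation": [0,0,0],"twist": [0,0,0]},
    {"translation": [0,0,0],"twist": [0,0,0]},
  ],
  grip=1,
)

```text
t: 11.2
ee_pos: [526.2, -299.9, 202.7]
orientation: [1.917, 2.489, 0.0]
ft_force: [0.9, 0.7, 0.4]
width: 29.7
```

Request:
send_rows(
  commands=[
    {"translation": [0,0,0.1],"twist": [0,0,0]},
    {"translation": [0,0,0.2],"twist": [0,0,0]},
    {"translation": [0,0,0.3],"twist": [0,0,0]},
    {"translation": [0,0,0.4],"twist": [0,0,0]},
    {"translation": [0,0,0.5],"twist": [0,0,0]},
    {"translation": [0,0,0.6],"twist": [0,0,0]},
    {"translation": [0,0,0.7],"twist": [0,0,0]},
    {"translation": [0,0,0.8],"twist": [0,0,0]},
    {"translation": [0,0,0.9],"twist": [0,0,0]},
    {"translation": [0,0,1],"twist": [0,0,0]},
  ],
)

```text
t: 12.2
ee_pos: [526.1, -299.9, 303.5]
orientation: [-1.917, -2.489, 0.0]
ft_force: [-0.1, 0.4, -3.0]
width: 29.4
```

Request:
send_rows(
  commands=[
    {"translation": [0,0.05,0.02],"twist": [0,0,0]},
    {"translation": [0.01,0.15,0.04],"twist": [0,0,0]},
    {"translation": [0.01,0.25,0.06],"twist": [0,0,0]},
    {"translation": [0.02,0.35,0.08],"twist": [0,0,0]},
    {"translation": [0.02,0.45,0.1],"twist": [0,0,0]},
    {"translation": [0.02,0.55,0.12],"twist": [0,0,0]},
    {"translation": [0.03,0.65,0.14],"twist": [0,0,0]},
    {"translation": [0.03,0.75,0.16],"twist": [0,0,0]},
    {"translation": [0.04,0.85,0.18],"twist": [0,0,0]},
    {"translation": [0.04,0.95,0.2],"twist": [0,0,0]},
  ],
)

```text
t: 13.2
ee_pos: [530.2, -204.1, 322.9]
orientation: [1.917, 2.489, 0.0]
ft_force: [-0.6, -0.3, -2.9]
width: 29.2
```

Request:
send_rows(
  commands=[
    {"translation": [0,0.1,0],"twist": [0,0,0]},
    {"translation": [0.01,0.2,0],"twist": [0,0,0]},
    {"translation": [0.01,0.3,0],"twist": [0,0,0]},
    {"translation": [0.02,0.4,0],"twist": [0,0,0]},
    {"translation": [0.02,0.5,0],"twist": [0,0,0]},
    {"translation": [0.02,0.6,0],"twist": [0,0,0]},
    {"translation": [0.03,0.7,0],"twist": [0,0,0]},
    {"translation": [0.03,0.8,0],"twist": [0,0,0]},
    {"translation": [0.04,0.9,0],"twist": [0,0,0]},
    {"translation": [0.04,1,0],"twist": [0,0,0]},
  ],
)

```text
t: 14.2
ee_pos: [534.2, -104.1, 322.7]
orientation: [1.917, 2.489, 0.0]
ft_force: [-0.4, 0.5, -3.2]
width: 29.0
```

Request:
send_rows(
  commands=[
    {"translation": [0,0.1,0],"twist": [0,0,0]},
    {"translation": [0.01,0.2,0],"twist": [0,0,0]},
    {"translation": [0.01,0.3,0],"twist": [0,0,0]},
    {"translation": [0.02,0.4,0],"twist": [0,0,0]},
    {"translation": [0.02,0.5,0],"twist": [0,0,0]},
    {"translation": [0.02,0.6,0],"twist": [0,0,0]},
    {"translation": [0.03,0.7,0],"twist": [0,0,0]},
    {"translation": [0.03,0.8,0],"twist": [0,0,0]},
    {"translation": [0.04,0.9,0],"twist": [0,0,0]},
    {"translation": [0.04,1,0],"twist": [0,0,0]},
  ],
)

```text
t: 15.2
ee_pos: [538.2, -4.1, 322.7]
orientation: [1.917, 2.489, 0.0]
ft_force: [0.3, 0.1, -2.5]
width: 29.4
```

Request:
send_rows(
  commands=[
    {"translation": [0,0.1,0],"twist": [0,0,0]},
    {"translation": [0.01,0.2,0],"twist": [0,0,0]},
    {"translation": [0.01,0.3,0],"twist": [0,0,0]},
    {"translation": [0.02,0.4,0],"twist": [0,0,0]},
    {"translation": [0.02,0.5,0],"twist": [0,0,0]},
    {"translation": [0.02,0.6,0],"twist": [0,0,0]},
    {"translation": [0.03,0.7,0],"twist": [0,0,0]},
    {"translation": [0.03,0.8,0],"twist": [0,0,0]},
    {"translation": [0.04,0.85,0],"twist": [0,0,0]},
    {"translation": [0.04,0.86,0],"twist": [0,0,0]},
  ],
)

```text
t: 16.2
ee_pos: [542.2, 81.7, 322.7]
orientation: [1.916, 2.489, 0.0]
ft_force: [-0.4, -0.7, -3.7]
width: 29.7
```

Run:
```python
from h import *
o=ctrl.get_obs();print(o["ee_pos"],o["orientation"],o["width"],o["qpos"][[0,5]])
i,K,T=shot("scene");np.savez("s1.npz",i=i,K=K,T=T)
u,v=proj(K,T,(543,80,90));u0,v0=int(u)-60,int(v)-50;print(u0,v0)
save("pics/c4.png",cv2.resize(i[v0:v0+110,u0:u0+120],None,fx=5,fy=5,interpolation=cv2.INTER_CUBIC))
```

```text
[542.22303971  81.74193519 322.68979874] [1.91607842e+00 2.48945324e+00 1.97398746e-04] 29.745663056762673 [ 0.12792551 -0.13090962]
255 165
```

View pics/c4.png

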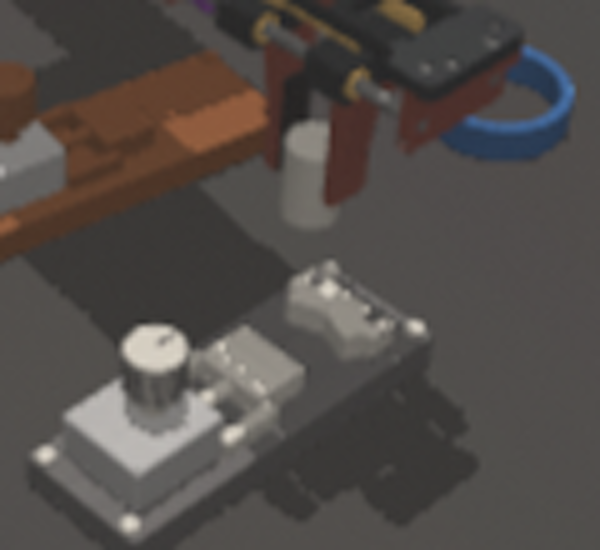

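Scene crop: slug held upright at (310,175) in the crop, seat gap between the jaw's front edge (276,347) and the V stop (335,315). I'll compute the slug's offset in the vise axes.

Run:
```python
from h import *
a=np.load("s1.npz");K,T=a["K"],a["T"]
C=np.array([554.7,35.2]);ex=np.array([-.255,.967]);ey=np.array([-.967,-.255])
def L(p):return np.round([(p[:2]-C)@ex,(p[:2]-C)@ey],1)
f=lambda x,y,z:ray(K,T,255+x/5-.4,165+y/5-.4,z)
for n,x,y,z in(("slugbot",310,213,120),("slugtop",310,138,165),("jawA",250,325,38),("jawB",303,370,38),("head",156,349,94),("stopR",390,325,38),("stopL",332,262,38)): 
    p=f(x,y,z);print(n,p.round(1),L(p))
print("tcp",L(np.array([542.2,81.7])))
# predicted pixel of slug bottom ellipse if centred at tcp
t=np.linspace(0,6.28,60)
for dx in(0,-2):
  c=np.array([542.2,81.7])+dx*ex
  for z in(120,165):
    P=np.array([proj(K,T,(c[0]+15*np.cos(s),c[1]+15*np.sin(s),z)) for s in t]);P=(P+.4-[255,165])*5;print(dx,z,P.min(0).round(),P.max(0).round())
```

```text
slugbot [544.   79.9 120. ] [45.9 -1. ]
slugtop [539.3  79.  165. ] [46.3  3.7]
jawA [527.9  59.6  38. ] [30.4 19.7]
jawB [569.4  66.8  38. ] [ 26.8 -22.2]
head [571.4 -22.2  94. ] [-59.7  -1.5]
stopR [561.4 125.2  38. ] [ 85.3 -29.5]
stopL [505.2 124.4  38. ] [98.9 25.1]
tcp [48.2  0.2]
0 120 [281. 191.] [341. 229.]
0 165 [287. 121.] [349. 159.]
-2 120 [278. 192.] [339. 231.]
-2 165 [284. 122.] [346. 161.]
```

Slug is at local x≈46 (seat ≈45.3), laterally centred. Lowering.

Request:
send_rows(
  commands=[
    {"translation": [0,0,-0.1],"twist": [0,0,0]},
    {"translation": [0,0,-0.2],"twist": [0,0,0]},
    {"translation": [0,0,-0.3],"twist": [0,0,0]},
    {"translation": [0,0,-0.4],"twist": [0,0,0]},
    {"translation": [0,0,-0.5],"twist": [0,0,0]},
    {"translation": [0,0,-0.6],"twist": [0,0,0]},
    {"translation": [0,0,-0.7],"twist": [0,0,0]},
    {"translation": [0,0,-0.77],"twist": [0,0,0]},
    {"translation": [0,0,-0.83],"twist": [0,0,0]},
    {"translation": [0,0,-0.88],"twist": [0,0,0]},
  ],
)

```text
t: 17.25
ee_pos: [542.1, 81.1, 234.2]
orientation: [-1.917, -2.489, 0.0]
ft_force: [-0.6, -0.3, -3.2]
width: 29.4
```

Request:
send_rows(
  commands=[
    {"translation": [0,0,-0.02],"twist": [0,0,0]},
    {"translation": [0,0,-0.04],"twist": [0,0,0]},
    {"translation": [0,0,-0.05],"twist": [0,0,0]},
    {"translation": [0,0,-0.06],"twist": [0,0,0]},
    {"translation": [0,0,-0.07],"twist": [0,0,0]},
    {"translation": [0,0,-0.08],"twist": [0,0,0]},
    {"translation": [0,0,-0.09],"twist": [0,0,0]},
    {"translation": [0,0,-0.095],"twist": [0,0,0]},
    {"translation": [0,0,-0.1],"twist": [0,0,0]},
    {"translation": [0,0,-0.1],"twist": [0,0,0]},
  ],
)

```text
t: 18.25
ee_pos: [542.1, 81.0, 224.7]
orientation: [-1.917, -2.489, 0.0]
ft_force: [-0.1, -0.8, -1.1]
width: 29.5
```

Request:
send_rows(
  commands=[
    {"translation": [0,0,0],"twist": [0,0,0]},
    {"translation": [0,0,0],"twist": [0,0,0]},
    {"translation": [0,0,0],"twist": [0,0,0]},
    {"translation": [0,0,0],"twist": [0,0,0]},
    {"translation": [0,0,0],"twist": [0,0,0]},
    {"translation": [0,0,0],"twist": [0,0,0]},
    {"translation": [0,0,0],"twist": [0,0,0]},
    {"translation": [0,0,0],"twist": [0,0,0]},
    {"translation": [0,0,0],"twist": [0,0,0]},
    {"translation": [0,0,0.03],"twist": [0,0,0]},
  ],
  grip=-1,
)

```text
t: 19.25
ee_pos: [541.9, 81.0, 227.5]
orientation: [-1.917, -2.488, 0.001]
ft_force: [0.2, -0.4, -0.3]
width: 88.0
```

Request:
send_rows(
  commands=[
    {"translation": [0,0,0.05],"twist": [0,0,0]},
    {"translation": [0,0,0.15],"twist": [0,0,0]},
    {"translation": [0,0,0.25],"twist": [0,0,0]},
    {"translation": [0,0,0.35],"twist": [0,0,0]},
    {"translation": [0,0,0.45],"twist": [0,0,0]},
    {"translation": [0,0,0.55],"twist": [0,0,0]},
    {"translation": [0,0,0.65],"twist": [0,0,0]},
    {"translation": [0,0,0.73],"twist": [0,0,0]},
    {"translation": [0,0,0.77],"twist": [0,0,0]},
    {"translation": [0,0,0.77],"twist": [0,0,0]},
  ],
)

```text
t: 20.25
ee_pos: [542.2, 81.1, 305.3]
orientation: [1.917, 2.488, 0.001]
ft_force: [-0.0, 0.2, -0.4]
width: 87.6
```

Request:
send_rows(
  commands=[
    {"translation": [0.02,-0.05,0],"twist": [0,0,0.08]},
    {"translation": [0.03,-0.1,0],"twist": [0,0,0.16]},
    {"translation": [0.05,-0.16,0],"twist": [0,0,0.24]},
    {"translation": [0.06,-0.21,0],"twist": [0,0,0.32]},
    {"translation": [0.07,-0.26,0],"twist": [0,0,0.4]},
    {"translation": [0.08,-0.31,0],"twist": [0,0,0.48]},
    {"translation": [0.1,-0.36,0],"twist": [0,0,0.56]},
    {"translation": [0.11,-0.42,0],"twist": [0,0,0.64]},
    {"translation": [0.13,-0.47,0],"twist": [0,0,0.72]},
    {"translation": [0.14,-0.52,0],"twist": [0,0,0.8]},
  ],
)

```text
t: 21.25
ee_pos: [556.0, 28.8, 304.1]
orientation: [-1.382, -2.82, 0.001]
ft_force: [0.9, 0.6, 0.1]
width: 88.0
```

Request:
send_rows(
  commands=[
    {"translation": [0.02,-0.05,0],"twist": [0,0,0.08]},
    {"translation": [0.03,-0.1,0],"twist": [0,0,0.16]},
    {"translation": [0.05,-0.16,0],"twist": [0,0,0.24]},
    {"translation": [0.06,-0.21,0],"twist": [0,0,0.32]},
    {"translation": [0.07,-0.26,0],"twist": [0,0,0.4]},
    {"translation": [0.08,-0.31,0],"twist": [0,0,0.48]},
    {"translation": [0.1,-0.36,0],"twist": [0,0,0.56]},
    {"translation": [0.11,-0.42,0],"twist": [0,0,0.64]},
    {"translation": [0.13,-0.47,0],"twist": [0,0,0.72]},
    {"translation": [0.14,-0.515,0],"twist": [0,0,0.8]},
  ],
)

```text
t: 22.25
ee_pos: [570.0, -22.7, 304.1]
orientation: [-0.794, -3.039, 0.0]
ft_force: [0.0, 0.5, 0.6]
width: 87.8
```

Run:
```python
from h import *
o=ctrl.get_obs();print(o["ee_pos"],o["orientation"],o["width"],o["qpos"][[0,5]],o["moment"],o["ft_force"])
i,K,T=shot("scene");np.savez("s2.npz",i=i,K=K,T=T)
u0,v0=255,165
save("pics/c5.png",cv2.resize(i[v0:v0+110,u0:u0+120],None,fx=5,fy=5,interpolation=cv2.INTER_CUBIC))
```

```text
[570.03711695 -22.69112265 304.05083521] [-7.94062915e-01 -3.03855566e+00  3.38603621e-04] 87.80811973295648 [-0.06064199 -1.12019642] [-0.05926711  0.01720158  0.04872809] [0.00675864 0.49189318 0.60649949]
```

View pics/c5.png

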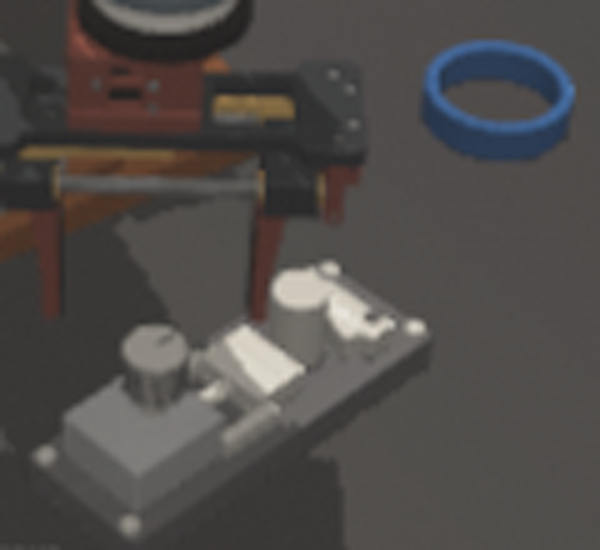

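Slug stands upright at (302,315) in the crop, between jaw and stop. The head is at (155,350). Turning on and descending onto the head.

Request:
send_rows(
  commands=[
    {"translation": [0,0,-0.03],"twist": [0,0,0.08]},
    {"translation": [0,0,-0.06],"twist": [0,0,0.16]},
    {"translation": [0,0,-0.09],"twist": [0,0,0.24]},
    {"translation": [0,0,-0.12],"twist": [0,0,0.32]},
    {"translation": [0,0,-0.15],"twist": [0,0,0.4]},
    {"translation": [0,0,-0.18],"twist": [0,0,0.48]},
    {"translation": [0,0,-0.21],"twist": [0,0,0.56]},
    {"translation": [0,0,-0.24],"twist": [0,0,0.64]},
    {"translation": [0,0,-0.27],"twist": [0,0,0.72]},
    {"translation": [0,0,-0.29],"twist": [0,0,0.8]},
  ],
)

```text
t: 23.3
ee_pos: [569.8, -22.3, 275.0]
orientation: [-0.176, -3.136, -0.0]
ft_force: [-0.7, -0.7, 0.2]
width: 88.2
```

Request:
send_rows(
  commands=[
    {"translation": [0,0,-0.03],"twist": [0,0,0.08]},
    {"translation": [0,0,-0.06],"twist": [0,0,0.16]},
    {"translation": [0,0,-0.09],"twist": [0,0,0.24]},
    {"translation": [0,0,-0.12],"twist": [0,0,0.32]},
    {"translation": [0,0,-0.15],"twist": [0,0,0.4]},
    {"translation": [0,0,-0.18],"twist": [0,0,0.48]},
    {"translation": [0,0,-0.21],"twist": [0,0,0.56]},
    {"translation": [0,0,-0.24],"twist": [0,0,0.64]},
    {"translation": [0,0,-0.28],"twist": [0,0,0.8]},
    {"translation": [0,0,-0.29],"twist": [0,0,0.8]},
  ],
)

```text
t: 24.3
ee_pos: [569.8, -22.3, 245.9]
orientation: [0.45, -3.108, -0.0]
ft_force: [0.5, 1.2, -0.8]
width: 87.5
```

```bash
python3 -c "
from h import *
o=ctrl.get_obs();print(o['ee_pos'],o['qpos'][[0,5]],o['moment'],o['ft_force'])"
```

```text
[569.76192736 -22.28762226 245.8797973 ] [-0.05996963 -1.91820231] [ 0.12768592  0.08938269 -0.01441319] [ 0.48640396  1.1505509  -0.76980229]
```

Request:
send_rows(
  commands=[
    {"translation": [0,0,0],"twist": [0,0,0]},
    {"translation": [0,0,0],"twist": [0,0,0]},
    {"translation": [0,0,0],"twist": [0,0,0]},
    {"translation": [0,0,0],"twist": [0,0,0]},
    {"translation": [0,0,0],"twist": [0,0,0]},
    {"translation": [0,0,0],"twist": [0,0,0]},
    {"translation": [0,0,0],"twist": [0,0,0]},
    {"translation": [0,0,0],"twist": [0,0,0]},
    {"translation": [0,0,0],"twist": [0,0,0]},
    {"translation": [0,0,0],"twist": [0,0,0]},
  ],
  grip=1,
)

```text
t: 25.3
ee_pos: [569.9, -21.8, 246.7]
orientation: [0.449, -3.109, -0.002]
ft_force: [-1.3, 5.2, 1.4]
width: 31.7
```

```bash
python3 -c "
from h import *
o=ctrl.get_obs();print(o['ee_pos'],o['qpos'][[0,5]],o['moment'],o['ft_force'],o['width'])"
```

```text
[569.92977375 -21.83153176 246.72612495] [-0.05937534 -1.9180331 ] [ 0.8861476   0.22102711 -0.12834926] [-1.31868789  5.19140699  1.40289744] 31.67759082106736
```

Request:
send_rows(
  commands=[
    {"translation": [0,0.01,0],"twist": [0,0,-0.1]},
    {"translation": [0,0.01,0],"twist": [0,0,-0.2]},
    {"translation": [0,0.01,0],"twist": [0,0,-0.3]},
    {"translation": [0,0.01,0],"twist": [0,0,-0.4]},
    {"translation": [0,0.01,0],"twist": [0,0,-0.5]},
    {"translation": [0,0.01,0],"twist": [0,0,-0.6]},
    {"translation": [0,0.01,0],"twist": [0,0,-0.7]},
    {"translation": [0,0.01,0],"twist": [0,0,-0.8]},
    {"translation": [0,0.01,0],"twist": [0,0,-0.9]},
    {"translation": [0,0.01,0],"twist": [0,0,-1]},
  ],
)

```text
t: 26.3
ee_pos: [569.9, -21.4, 246.7]
orientation: [-0.337, -3.123, 0.0]
ft_force: [-0.5, 0.8, 1.7]
width: 31.7
```

```bash
python3 -c "
from h import *
o=ctrl.get_obs();print(o['ee_pos'],o['qpos'][[0,5]],o['moment'],o['joint_torque'][5],o['ft_force'],o['width'])"
```

```text
[569.93285146 -21.3757925  246.72846515] [-0.05835312 -1.41442504] [0.16918232 0.19320994 0.04527309] -0.6071057729423046 [-0.49943385  0.77044758  1.73031242] 31.653927156555227
```

Request:
send_rows(
  commands=[
    {"translation": [0,0,0],"twist": [0,0,-0.1]},
    {"translation": [0,0,0],"twist": [0,0,-0.2]},
    {"translation": [0,0,0],"twist": [0,0,-0.3]},
    {"translation": [0,0,0],"twist": [0,0,-0.4]},
    {"translation": [0,0,0],"twist": [0,0,-0.5]},
    {"translation": [0,0,0],"twist": [0,0,-0.6]},
    {"translation": [0,0,0],"twist": [0,0,-0.7]},
    {"translation": [0,0,0],"twist": [0,0,-0.8]},
    {"translation": [0,0,0],"twist": [0,0,-0.9]},
    {"translation": [0,0,0],"twist": [0,0,-1]},
  ],
)

```text
t: 27.3
ee_pos: [570.0, -21.3, 246.7]
orientation: [-1.099, -2.943, -0.0]
ft_force: [-1.3, 1.5, 2.2]
width: 31.6
```

```bash
python3 -c "
from h import *
o=ctrl.get_obs();print(o['ee_pos'],o['qpos'][[0,5]],o['moment'],o['joint_torque'][5],o['ft_force'],o['width'])"
```

```text
[569.99436024 -21.27132748 246.71124242] [-0.05821323 -0.91444825] [0.28334598 0.10910814 0.05052794] -0.6003422476351261 [-1.33644424  1.47225116  2.15158946] 31.613309465188635
```

Request:
send_rows(
  commands=[
    {"translation": [0,0,0],"twist": [0,0,-0.1]},
    {"translation": [0,0,0],"twist": [0,0,-0.2]},
    {"translation": [0,0,0],"twist": [0,0,-0.3]},
    {"translation": [0,0,0],"twist": [0,0,-0.4]},
    {"translation": [0,0,0],"twist": [0,0,-0.5]},
    {"translation": [0,0,0],"twist": [0,0,-0.6]},
    {"translation": [0,0,0],"twist": [0,0,-0.7]},
    {"translation": [0,0,0],"twist": [0,0,-0.8]},
    {"translation": [0,0,0],"twist": [0,0,-0.9]},
    {"translation": [0,0,0],"twist": [0,0,-0.9]},
  ],
)

```text
t: 28.3
ee_pos: [570.1, -21.2, 246.7]
orientation: [-1.726, -2.625, -0.0]
ft_force: [0.0, 2.5, 1.7]
width: 31.3
```

```bash
cat > o.py <<'E'
from h import *
o=ctrl.get_obs();print(o['qpos'][5].round(3),o['moment'].round(3),o['joint_torque'][5].round(3),o['ft_force'].round(1),o['t'])
E
python3 o.py
```

```text
-0.466 [ 0.368  0.065 -0.057] 0.465 [0.  2.5 1.7] 28.3
```

Request:
send_rows(
  commands=[
    {"translation": [0,0,0],"twist": [0,0,-0.05]},
    {"translation": [0,0,0],"twist": [0,0,-0.1]},
    {"translation": [0,0,0],"twist": [0,0,-0.15]},
    {"translation": [0,0,0],"twist": [0,0,-0.2]},
    {"translation": [0,0,0],"twist": [0,0,-0.25]},
    {"translation": [0,0,0],"twist": [0,0,-0.3]},
    {"translation": [0,0,0],"twist": [0,0,-0.35]},
    {"translation": [0,0,0],"twist": [0,0,-0.4]},
    {"translation": [0,0,0],"twist": [0,0,-0.4]},
    {"translation": [0,0,0],"twist": [0,0,-0.4]},
  ],
)

```text
t: 29.3
ee_pos: [570.1, -21.2, 246.7]
orientation: [-1.98, -2.439, -0.001]
ft_force: [-0.1, 5.7, 1.6]
width: 31.6
```

```bash
python3 o.py
```

```text
-0.265 [ 0.841  0.144 -0.067] -0.029 [-0.1  5.7  1.6] 29.3
```

Request:
send_rows(
  commands=[
    {"translation": [0,0.005,0],"twist": [0,0,-0.04]},
    {"translation": [0,0.005,0],"twist": [0,0,-0.08]},
    {"translation": [0,0.005,0],"twist": [0,0,-0.12]},
    {"translation": [0,0.005,0],"twist": [0,0,-0.16]},
    {"translation": [0,0.005,0],"twist": [0,0,-0.2]},
    {"translation": [0,0.005,0],"twist": [0,0,-0.24]},
    {"translation": [0,0.005,0],"twist": [0,0,-0.28]},
    {"translation": [0,0.005,0],"twist": [0,0,-0.32]},
    {"translation": [0,0.005,0],"twist": [0,0,-0.36]},
    {"translation": [0,0.005,0],"twist": [0,0,-0.4]},
  ],
)

```text
t: 30.3
ee_pos: [570.2, -21.0, 246.7]
orientation: [2.214, 2.228, 0.0]
ft_force: [-0.3, -0.6, 1.7]
width: 31.0
```

```bash
python3 o.py
```

```text
-0.064 [-0.027  0.024 -0.028] -0.206 [-0.3 -0.6  1.7] 30.3
```

Request:
send_rows(
  commands=[
    {"translation": [0,0,0],"twist": [0,0,-0.04]},
    {"translation": [0,0,0],"twist": [0,0,-0.08]},
    {"translation": [0,0,0],"twist": [0,0,-0.12]},
    {"translation": [0,0,0],"twist": [0,0,-0.16]},
    {"translation": [0,0,0],"twist": [0,0,-0.2]},
    {"translation": [0,0,0],"twist": [0,0,-0.24]},
    {"translation": [0,0,0],"twist": [0,0,-0.28]},
    {"translation": [0,0,0],"twist": [0,0,-0.32]},
    {"translation": [0,0,0],"twist": [0,0,-0.36]},
    {"translation": [0,0,0],"twist": [0,0,-0.4]},
  ],
)

```text
t: 31.3
ee_pos: [570.2, -21.0, 246.7]
orientation: [2.426, 1.996, 0.0]
ft_force: [1.7, -2.3, 2.0]
width: 31.4
```

```bash
python3 o.py
python3 - <<'E'
from h import *
i,K,T=shot("scene");u0,v0=255,165
save("pics/c6.png",cv2.resize(i[v0:v0+110,u0:u0+120],None,fx=5,fy=5,interpolation=cv2.INTER_CUBIC))
E
```

```text
0.136 [-0.435 -0.183  0.042] -0.205 [ 1.7 -2.3  2. ] 31.3
```

View pics/c6.png

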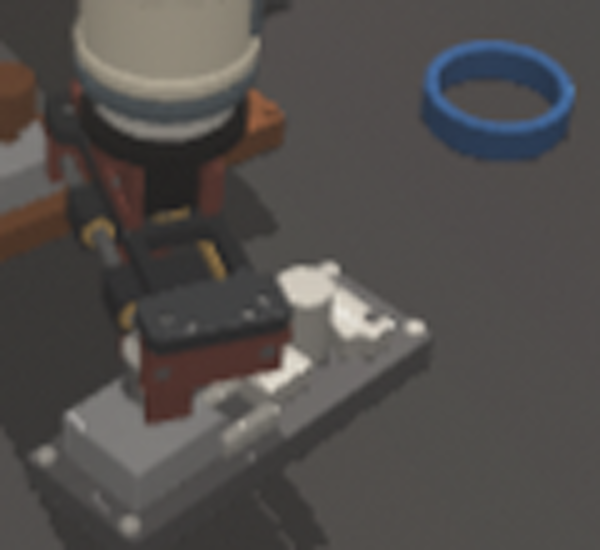

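The jaw has advanced and touches the slug, whose top has moved from (302,289) to (307,285). The grip isn't slipping and torque is still only free drag. I'll keep going in small steps.

Request:
send_rows(
  commands=[
    {"translation": [0,0,0],"twist": [0,0,-0.04]},
    {"translation": [0,0,0],"twist": [0,0,-0.08]},
    {"translation": [0,0,0],"twist": [0,0,-0.12]},
    {"translation": [0,0,0],"twist": [0,0,-0.16]},
    {"translation": [0,0,0],"twist": [0,0,-0.2]},
    {"translation": [0,0,0],"twist": [0,0,-0.24]},
    {"translation": [0,0,0],"twist": [0,0,-0.28]},
    {"translation": [0,0,0],"twist": [0,0,-0.32]},
    {"translation": [0,0,0],"twist": [0,0,-0.36]},
    {"translation": [0,0,0],"twist": [0,0,-0.4]},
  ],
)

```text
t: 32.35
ee_pos: [570.3, -21.0, 246.7]
orientation: [2.613, 1.744, 0.001]
ft_force: [2.9, -3.9, 0.6]
width: 31.2
```

```bash
python3 o.py
```

```text
0.336 [-0.755 -0.498  0.005] -0.204 [ 2.9 -3.9  0.6] 32.35
```

Request:
send_rows(
  commands=[
    {"translation": [0.003,-0.004,0],"twist": [0,0,-0.04]},
    {"translation": [0.003,-0.004,0],"twist": [0,0,-0.08]},
    {"translation": [0.003,-0.004,0],"twist": [0,0,-0.12]},
    {"translation": [0.003,-0.004,0],"twist": [0,0,-0.16]},
    {"translation": [0.003,-0.004,0],"twist": [0,0,-0.2]},
    {"translation": [0.003,-0.004,0],"twist": [0,0,-0.23]},
    {"translation": [0.003,-0.004,0],"twist": [0,0,-0.26]},
    {"translation": [0.003,-0.004,0],"twist": [0,0,-0.29]},
    {"translation": [0.003,-0.004,0],"twist": [0,0,-0.32]},
    {"translation": [0.003,-0.004,0],"twist": [0,0,-0.35]},
  ],
)

```text
t: 33.35
ee_pos: [570.4, -21.2, 246.7]
orientation: [-2.755, -1.51, -0.0]
ft_force: [2.1, 2.4, 2.4]
width: 31.4
```

```bash
python3 o.py
```

```text
0.51 [ 0.326 -0.238  0.121] -0.129 [2.1 2.4 2.4] 33.35
```

Request:
send_rows(
  commands=[
    {"translation": [0,0,0],"twist": [0,0,-0.02]},
    {"translation": [0,0,0],"twist": [0,0,-0.04]},
    {"translation": [0,0,0],"twist": [0,0,-0.06]},
    {"translation": [0,0,0],"twist": [0,0,-0.07]},
    {"translation": [0,0,0],"twist": [0,0,-0.08]},
    {"translation": [0,0,0],"twist": [0,0,-0.09]},
    {"translation": [0,0,0],"twist": [0,0,-0.1]},
    {"translation": [0,0,0],"twist": [0,0,-0.11]},
    {"translation": [0,0,0],"twist": [0,0,-0.12]},
    {"translation": [0,0,0],"twist": [0,0,-0.13]},
  ],
)

```text
t: 34.35
ee_pos: [570.4, -21.3, 246.7]
orientation: [-2.802, -1.421, -0.0]
ft_force: [2.2, 4.4, 3.7]
width: 31.4
```

```bash
python3 o.py
```

```text
0.574 [ 0.769 -0.219  0.026] 0.026 [2.2 4.4 3.7] 34.35
```

Request:
send_rows(
  commands=[
    {"translation": [0,0.003,0],"twist": [0,0,-0.02]},
    {"translation": [0,0.003,0],"twist": [0,0,-0.04]},
    {"translation": [0,0.003,0],"twist": [0,0,-0.06]},
    {"translation": [0,0.003,0],"twist": [0,0,-0.08]},
    {"translation": [0,0.003,0],"twist": [0,0,-0.1]},
    {"translation": [0,0.003,0],"twist": [0,0,-0.12]},
    {"translation": [0,0.003,0],"twist": [0,0,-0.14]},
    {"translation": [0,0.003,0],"twist": [0,0,-0.16]},
    {"translation": [0,0.003,0],"twist": [0,0,-0.18]},
    {"translation": [0,0.003,0],"twist": [0,0,-0.2]},
  ],
)

```text
t: 35.35
ee_pos: [570.4, -21.2, 246.7]
orientation: [2.87, 1.278, 0.0]
ft_force: [1.4, -0.4, 3.5]
width: 31.8
```

```bash
python3 o.py
```

```text
0.675 [ 0.048 -0.221  0.104] 0.011 [ 1.4 -0.4  3.5] 35.35
```

Request:
send_rows(
  commands=[
    {"translation": [0,0,0],"twist": [0,0,-0.02]},
    {"translation": [0,0,0],"twist": [0,0,-0.04]},
    {"translation": [0,0,0],"twist": [0,0,-0.06]},
    {"translation": [0,0,0],"twist": [0,0,-0.08]},
    {"translation": [0,0,0],"twist": [0,0,-0.1]},
    {"translation": [0,0,0],"twist": [0,0,-0.12]},
    {"translation": [0,0,0],"twist": [0,0,-0.14]},
    {"translation": [0,0,0],"twist": [0,0,-0.16]},
    {"translation": [0,0,0],"twist": [0,0,-0.18]},
    {"translation": [0,0,0],"twist": [0,0,-0.2]},
  ],
)

```text
t: 36.35
ee_pos: [570.5, -21.1, 246.7]
orientation: [2.93, 1.133, 0.0]
ft_force: [3.0, -3.3, 3.1]
width: 31.4
```

```bash
python3 o.py
```

```text
0.775 [-0.516 -0.375  0.158] 0.072 [ 3.  -3.3  3.1] 36.35
```

Request:
send_rows(
  commands=[
    {"translation": [0.003,-0.003,0],"twist": [0,0,-0.02]},
    {"translation": [0.003,-0.003,0],"twist": [0,0,-0.04]},
    {"translation": [0.003,-0.003,0],"twist": [0,0,-0.06]},
    {"translation": [0.003,-0.003,0],"twist": [0,0,-0.08]},
    {"translation": [0.003,-0.003,0],"twist": [0,0,-0.1]},
    {"translation": [0.003,-0.003,0],"twist": [0,0,-0.12]},
    {"translation": [0.003,-0.003,0],"twist": [0,0,-0.14]},
    {"translation": [0.003,-0.003,0],"twist": [0,0,-0.16]},
    {"translation": [0.003,-0.003,0],"twist": [0,0,-0.18]},
    {"translation": [0.003,-0.003,0],"twist": [0,0,-0.2]},
  ],
)

```text
t: 37.35
ee_pos: [570.6, -21.2, 246.7]
orientation: [-2.983, -0.985, 0.001]
ft_force: [1.5, -0.8, 4.8]
width: 31.3
```

```bash
python3 o.py
```

```text
0.875 [-0.129 -0.105  0.258] 0.139 [ 1.5 -0.8  4.8] 37.35
```

Run:
```python
from h import *
for k in range(8):
    shot("top"); o=ctrl.get_obs(); print(o['moment'].round(3),o['joint_torque'][5].round(3),o['qpos'][5].round(4))
```

```text
[-0.191 -0.086  0.176] 0.209 0.875
[-0.169 -0.1    0.194] 0.276 0.8745
[-0.215 -0.072  0.209] 0.22 0.8742
[-0.187 -0.154  0.185] 0.199 0.8742
[-0.146 -0.072  0.193] 0.194 0.8742
[-0.157 -0.044  0.181] 0.194 0.8742
[-0.081 -0.104  0.165] 0.194 0.8742
[-0.139 -0.087  0.214] 0.194 0.8742
```

Static torque reads about 0.19 N m, just under the firm range, so I add a slow 0.06 rad.

Request:
send_rows(
  commands=[
    {"translation": [0,0,0],"twist": [0,0,-0.015]},
    {"translation": [0,0,0],"twist": [0,0,-0.03]},
    {"translation": [0,0,0],"twist": [0,0,-0.045]},
    {"translation": [0,0,0],"twist": [0,0,-0.06]},
    {"translation": [0,0,0],"twist": [0,0,-0.075]},
    {"translation": [0,0,0],"twist": [0,0,-0.09]},
    {"translation": [0,0,0],"twist": [0,0,-0.105]},
    {"translation": [0,0,0],"twist": [0,0,-0.115]},
    {"translation": [0,0,0],"twist": [0,0,-0.12]},
    {"translation": [0,0,0],"twist": [0,0,-0.12]},
  ],
)

```text
t: 38.75
ee_pos: [570.6, -21.3, 246.7]
orientation: [-3.011, -0.896, 0.001]
ft_force: [0.8, -0.7, 4.7]
width: 31.2
```

Run:
```python
from h import *
for k in range(8):
    shot("top"); o=ctrl.get_obs(); print(o['moment'].round(3),o['joint_torque'][5].round(3),o['qpos'][5].round(4),o['t'])
```

```text
[-0.123 -0.053  0.291] 0.275 0.9341 38.8
[-0.2   -0.095  0.294] 0.271 0.9341 38.85
[-0.196 -0.075  0.282] 0.27 0.9341 38.9
[-0.147 -0.106  0.25 ] 0.27 0.9341 38.95
[-0.143 -0.097  0.212] 0.27 0.9341 39.0
[-0.125 -0.117  0.218] 0.27 0.9341 39.05
[-0.134 -0.064  0.266] 0.27 0.9341 39.1
[-0.141 -0.099  0.278] 0.27 0.9341 39.15
```

About 0.26–0.27 N m: firmly seated, below 0.3. Letting go.

Request:
send_rows(
  commands=[
    {"translation": [0,0,0],"twist": [0,0,0]},
    {"translation": [0,0,0],"twist": [0,0,0]},
    {"translation": [0,0,0],"twist": [0,0,0]},
    {"translation": [0,0,0],"twist": [0,0,0]},
    {"translation": [0,0,0],"twist": [0,0,0]},
    {"translation": [0,0,0],"twist": [0,0,0]},
    {"translation": [0,0,0],"twist": [0,0,0]},
    {"translation": [0,0,0],"twist": [0,0,0]},
    {"translation": [0,0,0],"twist": [0,0,0]},
    {"translation": [0,0,0],"twist": [0,0,0]},
  ],
  grip=-1,
)

```text
t: 40.15
ee_pos: [570.7, -21.4, 246.7]
orientation: [3.011, 0.897, 0.0]
ft_force: [1.4, -0.5, -0.7]
width: 87.9
```

Request:
send_rows(
  commands=[
    {"translation": [0,0,0.1],"twist": [0,0,0]},
    {"translation": [0,0,0.2],"twist": [0,0,0]},
    {"translation": [0,0,0.3],"twist": [0,0,0]},
    {"translation": [0,0,0.4],"twist": [0,0,0]},
    {"translation": [0,0,0.5],"twist": [0,0,0]},
    {"translation": [0,0,0.6],"twist": [0,0,0]},
    {"translation": [0,0,0.7],"twist": [0,0,0]},
    {"translation": [0,0,0.8],"twist": [0,0,0]},
    {"translation": [0,0,0.9],"twist": [0,0,0]},
    {"translation": [0,0,1],"twist": [0,0,0]},
  ],
)

```text
t: 41.15
ee_pos: [570.7, -21.3, 347.5]
orientation: [-3.011, -0.897, 0.0]
ft_force: [-0.3, 0.4, 1.1]
width: 87.8
```

```bash
python3 o.py
python3 - <<'E'
from h import *
i,K,T=shot("scene");u0,v0=255,165
save("pics/c7.png",cv2.resize(i[v0:v0+110,u0:u0+120],None,fx=5,fy=5,interpolation=cv2.INTER_CUBIC))
E
```

```text
0.934 [-0.001  0.107 -0.035] -0.0 [-0.3  0.4  1.1] 41.15
```

View pics/c7.png

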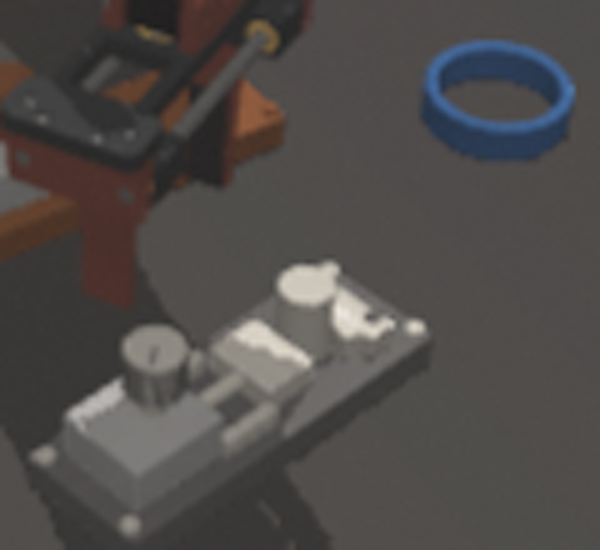

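The crop shows the slug upright at (307,310), held between jaw and V stop, the head's mark turned, and the gripper open and clear.

```bash
python3 -c "
from h import *
ctrl.close_job()"
```

```text
the job is handed in; nothing more can be done
```

I stood the slug in the vise between the jaw and the V stop, let go of it, then tightened the thumbscrew clockwise until it was firmly seated. The job is handed in at about 41 s of the 72 s allowed; no verdict is reported.

- **Tightening:** It took one grasp and about 2.85 rad. The torque climbed clearly from about 0.05 to a steady 0.26–0.27 N m, inside the 0.2–0.3 range for firmly seated. I then let go and lifted clear.
- **Last picture:** The slug is upright and clamped, the jaw is forward against it, and the open gripper touches nothing. That picture only covers the area around the vise. I saw no sign that anything else was disturbed, but I did not check the rest of the bench at the end.
- **Readings that disagreed:**
  - The wrist torque was noisy by about ±0.04 N m, with single readings from 0.21 to 0.29 at the end. I relied on the average and the steady last-joint torque of 0.27.
  - One early estimate of the screw head's position from the scene camera was about 4 mm off the others, so I did not use it.

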